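Push a carving blank under the planer guard with the push stick

TASK

The planer is switched off for a dry pass: pick up the orange push stick and use it to push the light wooden blank along the bed and under the yellow guard, until the whole blank is out on the far side, clear of the guard and still wholly on the bed. Keep the gripper off the blank. Then draw the stick back out and lay it flat on the black mat, handle up, without disturbing the mallet, the gouge or the glue jar.

Things in the scene. Friction and masses are not known exactly. Their poses are not given: they have to be found in the camera images.
- planer: Fixed small bench planer: green bed 120 mm wide, flat steel top 30 mm above the bench. Origin at bench height under the middle of the guard; x = feed direction (roughly world +y), z up. Bed from x = -285 (infeed end) to +225 mm (outfeed end). Two fences along the whole bed, inner faces at y = -38 and +38 mm, 12 mm high over the bed (12 mm thick).
- guard (a point): Centre of the flat top of the planer's yellow, black-striped guard, 90 mm above the bench, axes as the planer's. The guard spans 35 mm before to 35 mm after this point along the feed; its opening is 76 mm wide and 40 mm high over the bed. A grey motor (radius 36 mm, top 78 mm above the bench) sticks out of its side, 60 to 145 mm towards the planer's +y (the robot).
- blank: Loose block of light wood with a pencilled curl on top, 100 mm long (its x, lying along the feed direction, within about 0.1 rad), 60 mm wide (y), 28 mm thick (z), about 0.1 kg. Origin at the centre of its underside, z up. It starts on the infeed side of the bed between the fences.
- push_stick: Loose orange push stick, 0.12 kg, lying on the mat, tip roughly to world +y. Bar 28 mm wide (y), 20 mm high, from x = -60 to +160 mm; the flat square tip at +160 does the pushing. Upright handle on the bar, x -22 to +22, 22 mm wide (y), black sides, top 74 mm above the underside. Origin at the underside below the handle's middle; x to the tip, z up.
- mat: Fixed black rubber mat on the bench on the far side of the planer from the robot, 260 mm long (x, roughly world +y), 90 mm wide (y), 3 mm thick. Origin at the centre of its underside.
- mallet: Loose carver's mallet, 0.5 kg, lying on the bench: a turned head 64 mm in diameter and 100 mm long from x = 0 to 100 mm and a handle to x = -130 mm; origin at bench height under the head's handle end. Leave alone.
- gouge: Loose carving gouge lying on the bench: light wooden handle 130 x 22 x 20 mm from x = -115 to 15 mm, steel blade to x = 137 mm; origin at its underside. Leave alone.
- glue_pot: Loose amber glue jar, 68 mm in diameter, 100 mm tall, standing on the bench; origin at the centre of its underside. Leave alone.
Things that resemble listed ones, but are neither listed nor needed, are in the scene too. What is shaped like the blank but purple or turquoise is not meant.

How it is judged:
By the outcome, as a careful person would: the job done as asked, in the order asked, and still so for the second after the job is handed in, with the robot touching nothing.
It also fails if it takes over 58 s, if anything falls off the work surface, if the arm or the gripper's body presses on something with over 40 N, if the wrist force passes 120 N, or if a joint passes its speed limit or range.

ROBOT

A 6-joint arm with a two-finger parallel gripper is mounted at the origin on the work surface. World frame = base frame: x ahead of the robot, y to its left, z up, the work surface at z = 0. Lengths are in mm, angles in rad, forces in N, time in s.
With the tool pointing down it reaches from about 250 to 725 mm from the base axis. Payload 4 kg.
Tool frame: the origin (TCP) lies on the centre line of the jaws, within the pads' length; the fingertips stand 22 mm ahead of it and the grasp point (between the pads) lies 3 mm ahead of it; y points along the fingers, x is the direction in which the jaws open and shut, and the axes are right-handed (so a half turn about y gives the same grasp; the last joint's range is limited). The gripper opens to 85 mm and grips with 20 to 120 N. Pads are 22 mm wide; open, the fingers measure 114 mm over their backs; the gripper's body (76 mm by 85 mm) begins 54 mm behind the grasp point. The pads swing forward as they close: fully open they stand 13 mm farther back than shut.
Start: joints at [-1.249, 0.241, 0.005, 1.335, 0, 1.571], TCP at [158.135, -474.334, 253.306] pointing down, gripper open.
Joint ranges: [-2.72, 2.72], [-1.05, 1.87], [-1.09, 1.28], [-1.99, 2.15], [-1.42, 1.44], [-3.14, 3.14]. Speed limits (rad/s): [2.79, 2.79, 3.14, 3.14, 3.14, 3.14].

INTERFACE

Orientations are given as a rotation vector (axis times angle).
In Python, from cell import bot, camera, ticket gives the robot as it stands.
- The arm moves only by the tool send_rows, never from a script. Its argument "deltas" is a list of rows, each a list of 5 numbers: the gripper's target within -1 to 1 (shut at 1, half-way at 0, fully open at -1), then the shift along the tool's x, y, z as a fraction of full scale, then the turn about the tool's y as a fraction of full scale. In form: [[gripper, tx, ty, tz, roll], ...]. A call has 1 to 5 rows; each row shifts and turns the commanded pose from where the row before left it, along the tool's axes as they then stand; what a row does not reach is not made up. Full scale, the value 1, is 150 mm for a shift and 180 degrees for a turn. A row lasts 1/12 s, in which the tool goes at most 41.7 mm and 7.16 degrees, less where a joint would pass 70% of its speed; a pose out of reach is approached as far as the arm can. A call with a number of a shift or a turn outside -1 to 1 is refused whole. A call with a gripper value outside its range is refused whole. The fingers move at their own pace and stop on an object; the grip force is fixed at half the most. Time passes only in rows, so rows that do not move let the fingers close. It gives the time, the measured TCP pose, the force and the opening at its end, in the units of the state.
- bot.get_state(): the state, without advancing time (a new reading comes with each control period).
- camera(name): name is "scene" or "top"; returns a dict with "img" (420x560x3 uint8, red, green, blue), "range_z" (420x560 float32, mm along the optical axis (not along the pixel's ray), 0 where there is no reading), "camera_matrix" (3x3 intrinsics, pixels), "extrinsics" (4x4, takes a point from world to camera coordinates). Camera axes: x right, y down, z forward; pixel columns grow to the right and rows downward; lengths in mm; the calibration is good to about 2 mm. A picture is of the moment at which its call begins.
- ticket.finish_job(): hands the job in, once; it reports no verdict.
The state is a dict: "t": time; "joint_pos": joint angles; "joint_vel": joint speeds; "effort": joint torques, N m; "tcp_pos": TCP position; "tcp_rot": TCP orientation; "wrist_force": force on the tool from outside, world axes, zero at the start; "wrist_torque": the same for the moment, N m; "gripper_width": opening from 0.0 (shut) to 1.0 (fully open).
Only numpy, scipy, OpenCV 4.12 (cv2) and the standard library are available. Lean on these libraries where they do the work, as an engineer would, in place of code of your own. Each camera call takes 0.05 s, during which the arm holds its last target.

## Working session

There is one attempt and no reset: what is moved stays moved. The work goes in short steps, Python scripts to look and compute and a tool call to move; the robot and the scene stay as the last step left them, time stands still between calls to the robot, and variables do not carry over. Pictures are saved under pics/ and viewed, and the job is handed in when it is done.

Besides the shell and the picture viewer there is one more tool, called after "Emit:" as name(argument=value, ...), one argument or row to a line, values as JSON. send_rows: Moves the arm, as the interface text tells. Its arguments: {"type":"object","properties":{"deltas":{"type":"array","items":{"type":"array","items":{"type":"number"}}}},"required":["deltas"]}

```bash
ls; mkdir -p pics; python3 - <<'E'
from cell import bot,camera,ticket
import cv2,numpy as np
print(bot.get_state())
for n in("scene","top"):
    c=camera(n); cv2.imwrite(f"pics/{n}0.png",c["img"][:,:,::-1]); print(n,c["camera_matrix"].round(1).tolist(),c["extrinsics"].round(3).tolist())
    np.savez(f"{n}0.npz",**c)
E
```

```text
pics
{'t': 0.0, 'joint_pos': array([-1.24899121e+00,  2.41433194e-01,  3.71976227e-03,  1.33519110e+00,
        2.13883509e-05,  1.57080686e+00]), 'joint_vel': array([-0.00095453, -0.00043144, -0.0007587 ,  0.00047286,  0.00083072,
        0.00118494]), 'effort': array([ 1.10022070e-04, -3.72319758e+01,  2.52406186e+01,  1.67542370e-02,
       -1.35186955e-06, -1.64806596e-05]), 'tcp_pos': array([ 157.96049589, -473.77628585,  252.40110532]), 'tcp_rot': array([-1.34313857,  0.97018751, -0.96737441]), 'wrist_force': array([-0.04359851,  0.48748324,  0.0709983 ]), 'wrist_torque': array([-0.04636959,  0.03304558, -0.00746745]), 'gripper_width': 0.9992400612123276}
scene [[464.8, 0.0, 277.2], [0.0, 464.8, 212.5], [0.0, 0.0, 1.0]] [[0.794, 0.608, 0.001, -422.07], [0.488, -0.637, -0.596, -178.813], [-0.362, 0.474, -0.803, 1784.114], [0.0, 0.0, 0.0, 1.0]]
top [[410.8, 0.0, 284.5], [0.0, 410.8, 202.8], [0.0, 0.0, 1.0]] [[0.007, -1.0, -0.017, 45.198], [-0.987, -0.005, -0.161, 525.02], [0.161, 0.018, -0.987, 1096.891], [0.0, 0.0, 0.0, 1.0]]
```

View pics/scene0.png

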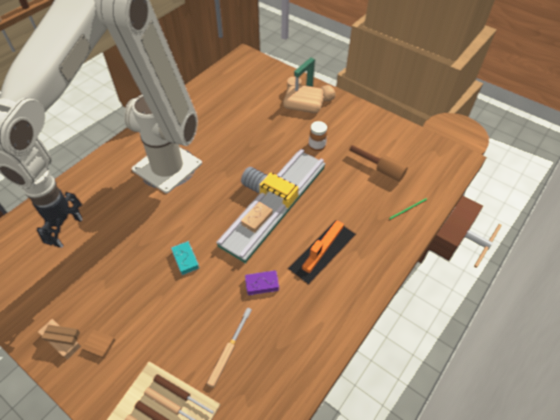

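View pics/top0.png

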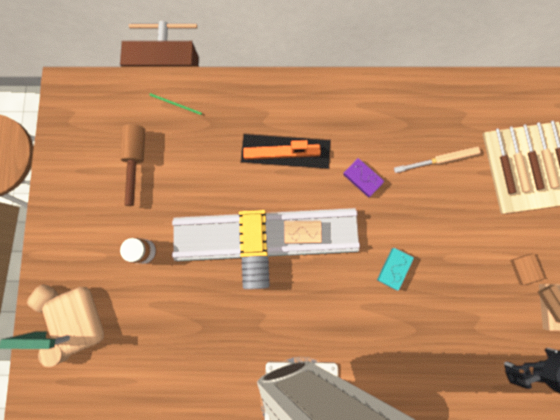

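The top view has +y to the left and +x up. The planer is at about (265,235) px, with the yellow guard at (253,232) and the blank at (303,232). The orange stick is on the mat at (285,150), with its handle at (300,147). Next I'll measure these.

```bash
cat > h.py <<'E'
import cv2,numpy as np
def ray(c,px,z):
    K,E=c["camera_matrix"],c["extrinsics"];R=E[:3,:3];o=-R.T@E[:3,3]
    px=np.atleast_2d(px).astype(float)
    d=np.c_[px,np.ones(len(px))]@np.linalg.inv(K).T@R
    return o+d*((z-o[2])/d[:,2])[:,None]
def blob(c,lo,hi,roi=None,k=0):
    h=cv2.cvtColor(c["img"],cv2.COLOR_RGB2HSV); m=cv2.inRange(h,lo,hi)
    if roi: 
        r=np.zeros_like(m);x0,y0,x1,y1=roi;r[y0:y1,x0:x1]=255;m&=r
    cs,_=cv2.findContours(m,cv2.RETR_EXTERNAL,cv2.CHAIN_APPROX_NONE)
    return m,sorted(cs,key=cv2.contourArea)[::-1]
def rect(c,ct,z):
    p=ray(c,ct[:,0,:],z)[:,:2].astype(np.float32)
    (cx,cy),(w,h),a=cv2.minAreaRect(p); b=cv2.boxPoints(((cx,cy),(w,h),a))
    e=max([b[1]-b[0],b[2]-b[1]],key=np.linalg.norm); e=e*np.sign(e[1]); e/=np.linalg.norm(e)
    return np.round([cx,cy,max(w,h),min(w,h)],1), round(float(np.arctan2(e[1],e[0])),4)
E
python3 - <<'E'
from h import *
for n in("top","scene"):
    c=dict(np.load(n+"0.npz"))
    im=c["img"]; x0,y0,x1,y1=((165,130,375,300) if n=="top" else (210,140,370,290))
    cv2.imwrite(f"pics/{n}crop.png",cv2.resize(im[y0:y1,x0:x1,::-1],None,fx=3.6,fy=3.6,interpolation=cv2.INTER_CUBIC)[:600])
    h=cv2.cvtColor(im,cv2.COLOR_RGB2HSV)
    if n=="top":
        for p in[(303,232),(250,225),(270,152),(300,147),(300,160),(200,240),(350,225),(350,212)]: print(p,h[p[1],p[0]],c["range_z"][p[1],p[0]])
E
```

```text
(303, 232) [ 18  95 247] 1107.318
(250, 225) [ 26 150 254] 1083.0052
(270, 152) [ 14 171 254] 1182.8932
(300, 147) [ 12 178 255] 1130.3477
(300, 160) [30  5 50] 1200.4348
(200, 240) [ 19   9 225] 1143.0126
(350, 225) [ 15   9 229] 1140.7649
(350, 212) [176   7 244] 1129.1112
```

View pics/topcrop.png

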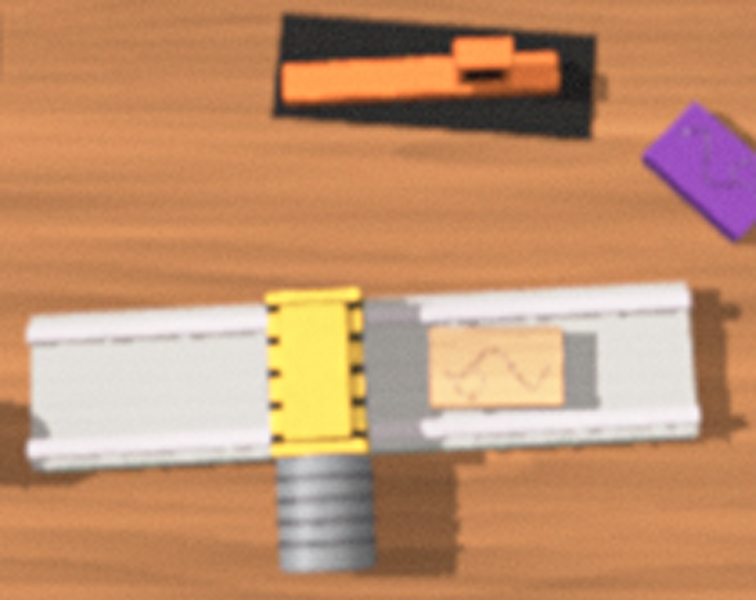

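View pics/scenecrop.png

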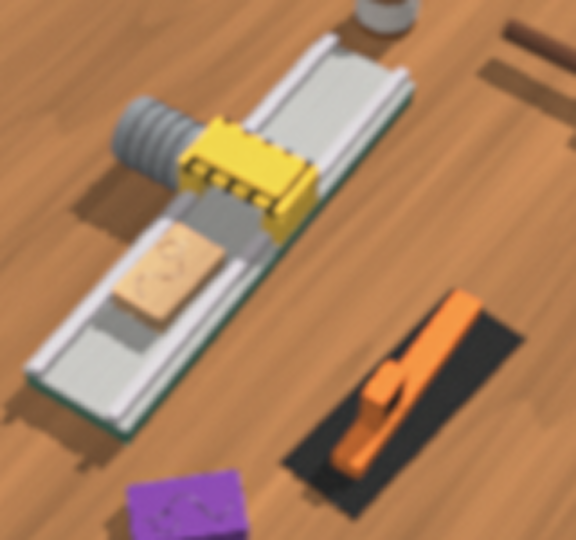

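The crops show the stick lying on the mat, tip to the left (+y), handle at crop (483,55). The blank at crop (497,367) is aligned with the fences, and the tunnel is clear. I'll take the geometry from masks and planes.

```bash
cat >> h.py <<'E'
def world(c):
    K,E=c["camera_matrix"],c["extrinsics"];R=E[:3,:3]
    v,u=np.mgrid[0:420,0:560]; d=np.stack([u,v,np.ones_like(u)],-1)@np.linalg.inv(K).T*c["range_z"][...,None]
    return (d-E[:3,3])@R
def mrect(c,m,z):
    m=m.astype(np.uint8)
    n,l,s,_=cv2.connectedComponentsWithStats(m); 
    if n<2: return None
    i=1+s[1:,4].argmax(); v,u=np.nonzero(l==i)
    # pixel area corners
    p=np.concatenate([np.c_[u+a,v+b] for a in(-.5,.5) for b in(-.5,.5)]).astype(np.float32)
    return rect(c,p[:,None,:],z)+(int(s[i,4]),)
def masks(c):
    h=cv2.cvtColor(c["img"],cv2.COLOR_RGB2HSV).astype(int);H,S,V=h[...,0],h[...,1],h[...,2];W=world(c);z=W[...,2]
    x,y=W[...,0],W[...,1]
    return dict(h=h,W=W,orange=(H>=5)&(H<=17)&(S>150)&(V>150),yellow=(H>=22)&(H<=32)&(S>120)&(V>150),
      wood=(H>=12)&(H<=22)&(S>60)&(S<135)&(V>200),grey=(S<40)&(V>150),black=(V<75)&(S<90))
E
python3 - <<'E'
from h import *
for n in("top","scene"):
    c=dict(np.load(n+"0.npz"));M=masks(c);W=M["W"];z=W[...,2];x=W[...,0];y=W[...,1]
    near=(x>200)&(x<750)&(abs(y)<400)
    print(n)
    print("handle",mrect(c,M["orange"]&near&(z>68)&(z<85),77))
    print("bar",mrect(c,M["orange"]&near&(z>14)&(z<32),23))
    print("stick orange all z", mrect(c,M["orange"]&near&(z>10),23), np.percentile(z[M["orange"]&near&(z>68)],50), np.percentile(z[M["orange"]&near&(z>14)&(z<32)],50))
    print("guard",mrect(c,M["yellow"]&near&(z>82)&(z<98),90))
    print("blank",mrect(c,M["wood"]&near&(z>50)&(z<66),58), np.median(z[M["wood"]&near&(z>50)&(z<66)]))
    print("bed",mrect(c,near&(z>22)&(z<50)&(M["h"][...,1]<40),36))
    f=near&(z>37.5)&(z<48)&(M["h"][...,1]<40)&(M["h"][...,2]>150)
    nn,l,s,_=cv2.connectedComponentsWithStats(f.astype(np.uint8))
    for i in range(1,nn):
        if s[i,4]>60: 
            v,u=np.nonzero(l==i); P=ray(c,np.c_[u,v],42); k=np.polyfit(P[:,1],P[:,0],1); print("fence",s[i,4],P.mean(0).round(1),"x=%.4f y+%.1f"%tuple(k),P[:,1].min().round(1),P[:,1].max().round(1))
    print("mat",mrect(c,near&(x>480)&(z<12)&M["black"]|near&M["orange"]&(x>480),3))
E
```

```text
top
handle (array([682.1,  10.2,  45.6,  26.4]), 1.6469, 130)
bar (array([679.5,  58.4, 220.6,  34.2]), 1.6223, 644)
stick orange all z (array([684.5,  58.8, 221.4,  48.3]), 1.6527, 815) 76.55303974694482 22.701598186561903
guard (array([442.2, 136.6, 110. ,  59.4]), 0.065, 743)
blank (array([443.9,  -1. , 102.6,  59.7]), 1.577, 811) 57.75733801577909
bed (array([445.7, -27.1, 254.8, 120.4]), 1.6288, 2918)
fence 397 [491.3 -25.5  42. ] x=-0.0572 y+489.8 -149.1 99.3
fence 294 [474.3 265.9  42. ] x=-0.0567 y+489.4 176.5 357.0
fence 406 [403.5 -29.6  42. ] x=-0.0577 y+401.8 -152.7 92.6
fence 295 [386.7 262.   42. ] x=-0.0573 y+401.7 171.6 352.5
mat (array([686. ,  47.9, 256.9,  86.5]), 1.4992, 2058)
scene
handle (array([685.9,   5. ,  51.4,  27.2]), 1.5997, 87)
bar (array([683.5,  55. , 227.4,  34.7]), 1.6242, 386)
stick orange all z (array([677.6,  54.4, 227.9,  47.2]), 1.6193, 525) 74.09510112032646 20.754737842469563
guard (array([438. , 123.6, 106.8,  67.9]), 0.0884, 316)
blank (array([444.7,  -4.3, 105.1,  62.2]), 1.5724, 382) 56.03883043102317
bed (array([452.4, -20.9, 284.7, 125.8]), 1.6293, 1666)
fence 97 [388.1 270.5  42. ] x=-0.0502 y+401.7 192.7 349.1
fence 92 [475.7 269.6  42. ] x=-0.0604 y+492.0 193.2 354.5
fence 155 [406.7 -62.3  42. ] x=-0.0685 y+402.4 -158.0 55.4
fence 183 [494.4 -48.5  42. ] x=-0.0618 y+491.4 -152.2 59.8
mat (array([688.3,  49.8, 270.2,  87.7]), 1.509, 1407)
```

```bash
cat >> h.py <<'E'
from scipy.spatial.transform import Rotation as Ro
def go(s,target,yaw_dir):
    """tool-frame deltas from present pose to target TCP (world) and jaw axis angle; prints"""
    R=Ro.from_rotvec(s["tcp_rot"]).as_matrix(); d=R.T@(np.array(target)-s["tcp_pos"])
    jx=np.arctan2(R[1,0],R[0,0]); t=(yaw_dir-jx+np.pi/2)%np.pi-np.pi/2
    print("tcp",s["tcp_pos"].round(1),"jaw ang",round(jx,4),"y axis",R[:,1].round(4),"z axis",R[:,2].round(3)); print("delta tool mm",d.round(1),"frac",(d/150).round(4),"roll world ccw rad",round(t,4),"frac about tool y(down)",round(-t/np.pi,4))
E
python3 - <<'E'
from h import *; from cell import bot
go(bot.get_state(),[684,7,200],1.624-np.pi/2)
print(np.array(bot.get_state()["joint_pos"]).round(3))
E
```

```text
tcp [ 158.  -473.8  252.5] jaw ang -1.249 y axis [-6.0e-04  1.8e-03 -1.0e+00] z axis [0.949 0.316 0.   ]
delta tool mm [-289.7   53.1  651.1] frac [-1.9311  0.3538  4.3407] roll world ccw rad 1.3022 frac about tool y(down) -0.4145
[-1.249  0.241  0.004  1.335  0.     1.571]
```

Emit:
send_rows(
  deltas=[
    [-1, 0, 0, 0.24, -0.038],
    [-1, 0, 0, 0.24, -0.038],
    [-1, 0, 0, 0.24, -0.038],
    [-1, 0, 0, 0.24, -0.038],
    [-1, 0, 0, 0.24, -0.038],
  ],
)

```text
t: 0.52
tcp_pos: [309.8, -379.2, 252.6]
tcp_rot: [-1.51, 0.507, -0.506]
wrist_force: [0.7, -0.5, -0.6]
gripper_width: 0.998
```

Emit:
send_rows(
  deltas=[
    [-1, 0.1, 0, 0.2, -0.038],
    [-1, 0.15, 0, 0.2, -0.038],
    [-1, 0.2, 0, 0.15, -0.038],
    [-1, 0.2, 0, 0.15, -0.038],
    [-1, 0.2, 0, 0.15, -0.038],
  ],
)

```text
t: 0.93
tcp_pos: [479.9, -311.9, 252.7]
tcp_rot: [-1.57, 0.039, -0.039]
wrist_force: [-0.3, -0.6, 0.5]
gripper_width: 0.997
```

```bash
python3 - <<'E'
from h import *; from cell import bot
go(bot.get_state(),[684,7,200],1.624-np.pi/2)
print(np.array(bot.get_state()["joint_pos"]).round(3))
E
```

```text
tcp [ 479.9 -311.9  252.7] jaw ang -0.0497 y axis [-6.e-04  0.e+00 -1.e+00] z axis [ 0.05   0.999 -0.   ]
delta tool mm [188.   52.6 328.7] frac [1.2533 0.3505 2.191 ] roll world ccw rad 0.1029 frac about tool y(down) -0.0328
[-0.576  0.387  0.207  1.392 -0.     1.044]
```

Emit:
send_rows(
  deltas=[
    [-1, 0, 0, 0, -0.033],
    [-1, 0.14, 0, 0.2, 0],
    [-1, 0.14, 0, 0.2, 0],
    [-1, 0.14, 0, 0.2, 0],
    [-1, 0.14, 0, 0.2, 0],
  ],
)

```text
t: 1.35
tcp_pos: [556.8, -187.2, 252.6]
tcp_rot: [-1.57, -0.037, 0.038]
wrist_force: [-0.4, -0.7, 0.3]
gripper_width: 0.997
```

Emit:
send_rows(
  deltas=[
    [-1, 0.14, 0, 0.2, 0],
    [-1, 0.14, 0, 0.2, 0],
    [-1, 0.14, 0, 0.2, 0],
    [-1, 0.14, 0, 0.2, 0],
    [-1, 0.14, 0, 0.2, 0],
  ],
)

```text
t: 1.77
tcp_pos: [654.4, -31.9, 252.7]
tcp_rot: [-1.57, -0.037, 0.039]
wrist_force: [1.0, -0.5, -0.1]
gripper_width: 1.003
```

Emit:
send_rows(
  deltas=[
    [-1, 0.2, 0.2, 0.2, 0],
    [-1, 0, 0, 0, 0],
    [-1, 0, 0, 0, 0],
  ],
)

```text
t: 2.02
tcp_pos: [676.1, -6.4, 225.0]
tcp_rot: [-1.57, -0.035, 0.046]
wrist_force: [-0.5, -0.4, 0.7]
gripper_width: 1.001
```

```bash
python3 - <<'E'
from h import *; from cell import bot,camera
go(bot.get_state(),[684,7,200],1.624-np.pi/2)
for n in("scene","top"):
    c=camera(n); cv2.imwrite(f"pics/{n}1.png",c["img"][:,:,::-1])
E
```

```text
tcp [676.1  -6.4 225. ] jaw ang 0.0519 y axis [-7.1e-03 -2.0e-04 -1.0e+00] z axis [-0.052  0.999  0.   ]
delta tool mm [ 8.7 24.9 13. ] frac [0.0581 0.1661 0.0865] roll world ccw rad 0.0014 frac about tool y(down) -0.0004
```

View pics/scene1.png

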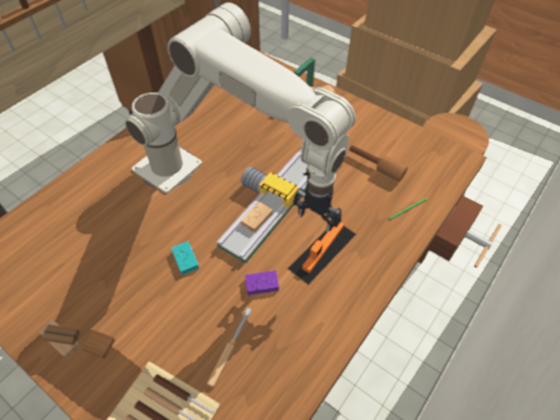

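The open gripper is above the stick, which is at (325,245) in the scene view. I'll descend to the handle in two stages.

Emit:
send_rows(
  deltas=[
    [-1, 0.03, 0.15, 0.045, 0],
    [-1, 0.03, 0.2, 0.04, 0],
    [-1, 0, 0.2, 0, 0],
    [-1, 0, 0.15, 0, 0],
    [-1, 0, 0, 0, 0],
  ],
)

```text
t: 2.53
tcp_pos: [681.5, 2.9, 119.6]
tcp_rot: [-1.571, -0.029, 0.043]
wrist_force: [-0.7, -0.2, -1.7]
gripper_width: 1.001
```

```bash
python3 - <<'E'
from h import *; from cell import bot,camera
go(bot.get_state(),[684,7,54],1.624-np.pi/2)
c=camera("scene"); cv2.imwrite(f"pics/s2.png",cv2.resize(c["img"][160:310,230:430,::-1],None,fx=4,fy=4,interpolation=cv2.INTER_CUBIC))
E
```

```text
tcp [681.5   2.9 119.6] jaw ang 0.0462 y axis [-9.1e-03 -3.0e-04 -1.0e+00] z axis [-0.046  0.999  0.   ]
delta tool mm [ 3.3 65.6  3.9] frac [0.0218 0.4372 0.0263] roll world ccw rad 0.007 frac about tool y(down) -0.0022
```

View pics/s2.png

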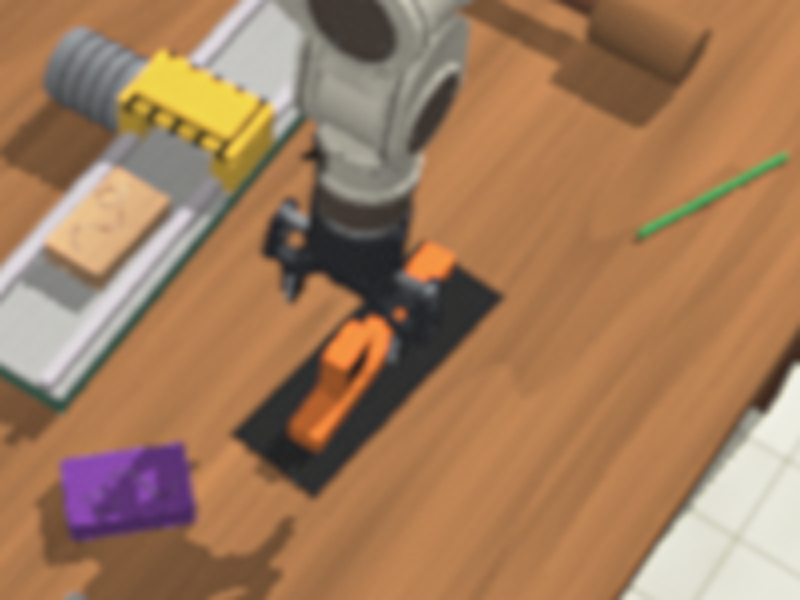

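The jaws straddle the handle line, so I'll continue down.

Emit:
send_rows(
  deltas=[
    [-1, 0.02, 0.15, 0.025, -0.002],
    [-1, 0, 0.15, 0, 0],
    [-1, 0, 0.13, 0, 0],
    [-1, 0, 0, 0, 0],
    [-1, 0, 0, 0, 0],
  ],
)

```text
t: 3.0
tcp_pos: [688.5, 7.7, 61.6]
tcp_rot: [-1.57, -0.043, 0.041]
wrist_force: [0.3, 0.1, 0.8]
gripper_width: 0.997
```

```bash
python3 - <<'E'
from h import *; from cell import bot,camera
go(bot.get_state(),[684,7,54],1.624-np.pi/2)
c=camera("scene"); cv2.imwrite(f"pics/s3.png",cv2.resize(c["img"][160:310,230:430,::-1],None,fx=4,fy=4,interpolation=cv2.INTER_CUBIC))
E
```

```text
tcp [688.5   7.7  61.6] jaw ang 0.0535 y axis [ 1.1e-03 -1.0e-04 -1.0e+00] z axis [-0.054  0.999 -0.   ]
delta tool mm [-4.5  7.6 -0.4] frac [-0.0301  0.0505 -0.0029] roll world ccw rad -0.0003 frac about tool y(down) 0.0001
```

View pics/s3.png

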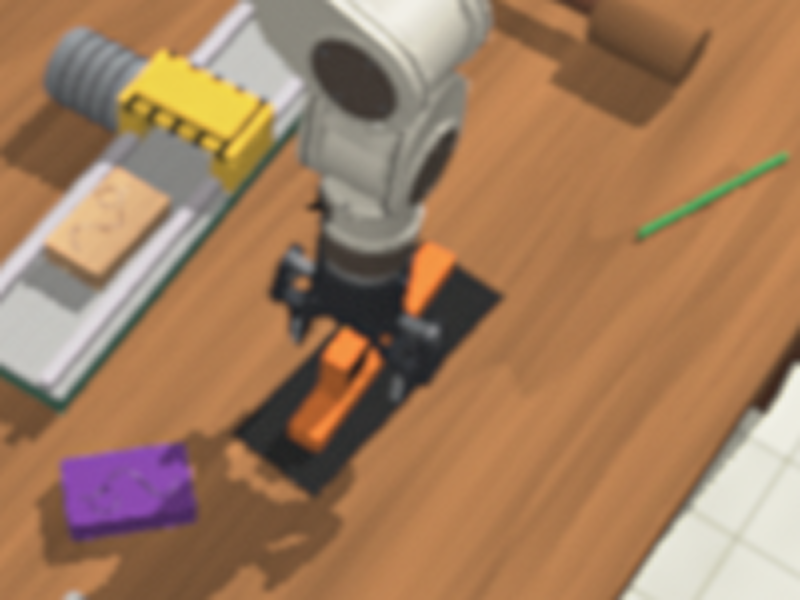

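```bash
python3 - <<'E'
from h import *
c=dict(np.load("scene0.npz"))
P=np.array([[684,7,77],[685,-15,77],[683,29,77],[688,7.7,58],[730,9,50],[646,5,50]],float)
E=c["extrinsics"];q=P@E[:3,:3].T+E[:3,3];q=q@c["camera_matrix"].T;q=q[:,:2]/q[:,2:];print(((q-[230,160])*4).round(0))
M=masks(c);W=M["W"];m=M["orange"]&(W[...,2]>66)
v,u=np.nonzero(m&(np.hypot(W[...,0]-684,W[...,1]-7)<60));print((u.min()-230)*4,(u.max()-230)*4,(v.min()-160)*4,(v.max()-160)*4,len(u)); print(np.percentile(W[v,u],[2,50,98],axis=0).round(0))
c=dict(np.load("top0.npz"));M=masks(c);W=M["W"];m=M["orange"]&(W[...,2]>66)&(np.hypot(W[...,0]-684,W[...,1]-7)<60);v,u=np.nonzero(m);print(np.percentile(W[v,u],[2,50,98],axis=0).round(0))
E
```

```text
[[347. 342.]
 [332. 361.]
 [361. 323.]
 [350. 357.]
 [393. 388.]
 [304. 338.]]
324 372 320 368 92
[[674. -14.  67.]
 [685.   6.  74.]
 [696.  29.  79.]]
[[672. -10.  71.]
 [683.   9.  76.]
 [695.  31.  81.]]
```

The handle is confirmed at (684, 8). I'll make a small correction, go down and close.

Emit:
send_rows(
  deltas=[
    [-1, -0.03, 0.045, 0, 0],
    [-1, 0, 0, 0, 0],
    [1, 0, 0, 0, 0],
    [1, 0, 0, 0, 0],
    [1, 0, 0, 0, 0],
  ],
)

```text
t: 3.47
tcp_pos: [683.9, 8.4, 53.7]
tcp_rot: [-1.57, -0.044, 0.042]
wrist_force: [0.6, -0.1, -0.1]
gripper_width: 0.604
```

Emit:
send_rows(
  deltas=[
    [1, 0, 0, 0, 0],
    [1, 0, 0, 0, 0],
    [1, 0, 0, 0, 0],
    [1, 0, 0, 0, 0],
    [1, 0, 0, 0, 0],
  ],
)

```text
t: 3.88
tcp_pos: [683.8, 8.4, 53.2]
tcp_rot: [-1.57, -0.043, 0.043]
wrist_force: [0.1, 0.2, 1.7]
gripper_width: 0.253
```

```bash
python3 - <<'E'
from h import *; from cell import bot,camera
s=bot.get_state();print(s["gripper_width"],s["wrist_force"]);go(s,[684,7,54],1.624-np.pi/2)
E
```

```text
0.25251994379037707 [0.12626037 0.24891708 1.72341123]
tcp [683.8   8.4  53.2] jaw ang 0.0547 y axis [ 5.e-04 -0.e+00 -1.e+00] z axis [-0.055  0.999 -0.   ]
delta tool mm [ 0.1 -0.8 -1.4] frac [ 0.0005 -0.0052 -0.0091] roll world ccw rad -0.0015 frac about tool y(down) 0.0005
```

The handle is gripped, with an opening of about 21.5 mm. Next is the lift.

Emit:
send_rows(
  deltas=[
    [1, 0, -0.05, 0, 0],
    [1, 0, -0.15, 0, 0],
    [1, 0, -0.2, 0, 0],
    [1, 0, -0.2, 0, 0],
    [1, 0, -0.15, 0, 0],
  ],
)

```text
t: 4.3
tcp_pos: [683.9, 8.3, 168.2]
tcp_rot: [-1.57, -0.044, 0.042]
wrist_force: [0.3, 0.3, -1.9]
gripper_width: 0.245
```

Emit:
send_rows(
  deltas=[
    [1, -0.15, 0, -0.15, 0],
    [1, -0.15, 0, -0.15, 0],
    [1, -0.15, 0, -0.15, 0],
    [1, -0.15, 0, -0.15, 0],
    [1, -0.15, 0, -0.15, 0],
  ],
)

```text
t: 4.72
tcp_pos: [576.0, -110.9, 165.7]
tcp_rot: [-1.57, -0.043, 0.044]
wrist_force: [0.2, -1.2, -1.7]
gripper_width: 0.254
```

Emit:
send_rows(
  deltas=[
    [1, -0.15, 0, -0.15, 0],
    [1, -0.15, 0, -0.15, 0],
    [1, -0.15, 0, -0.15, 0],
    [1, -0.15, 0, -0.15, 0],
    [1, -0.15, 0, -0.15, 0],
  ],
)

```text
t: 5.13
tcp_pos: [469.9, -229.5, 165.8]
tcp_rot: [-1.57, -0.043, 0.043]
wrist_force: [0.2, -0.6, -0.8]
gripper_width: 0.25
```

Emit:
send_rows(
  deltas=[
    [1, -0.085, 0, -0.05, 0],
    [1, 0, 0, 0, 0],
    [1, 0, 0, 0, 0],
    [1, 0, 0, 0, 0],
  ],
)

```text
t: 5.47
tcp_pos: [459.6, -236.3, 165.7]
tcp_rot: [-1.57, -0.044, 0.043]
wrist_force: [0.3, 0.1, -0.2]
gripper_width: 0.249
```

```bash
python3 - <<'E'
from h import *; from cell import bot,camera
s=bot.get_state();print(s["gripper_width"],s["wrist_force"]);go(s,[459,-230,84],.0572)
for n in("top","scene"):
    c=camera(n);np.savez(n+"4.npz",**c);M=masks(c);W=M["W"];z=W[...,2]
    m=M["orange"]&(z>85)&(z<220)&(W[...,1]<100)&(W[...,1]>-350)
    P=W[m];print(n,len(P),np.percentile(P,[2,50,98],axis=0).round(0))
    b=W[m&(W[...,1]>-200)]; k=np.polyfit(b[:,1],b[:,2],1);print("z slope along y",k, np.percentile(b[:,2],[5,50,95]))
    zz=np.median(b[:,2]); print(mrect(c,m,zz))
    print("blank",mrect(c,M["wood"]&(abs(z-58)<8)&(abs(W[...,0]-444)<60)&(abs(W[...,1])<80),58))
    x0,y0=(200,120) if n=="top" else (180,140)
    cv2.imwrite(f"pics/{n}4.png",cv2.resize(c["img"][y0:y0+150,x0:x0+200,::-1],None,fx=4,fy=4,interpolation=cv2.INTER_CUBIC))
E
```

```text
0.2485738725934202 [ 0.31623251  0.14891253 -0.18355832]
tcp [ 459.6 -236.3  165.7] jaw ang 0.0553 y axis [ 9.e-04  3.e-04 -1.e+00] z axis [-0.055  0.998  0.   ]
delta tool mm [-0.4 81.7  6.3] frac [-0.0025  0.5449  0.0421] roll world ccw rad 0.0019 frac about tool y(down) -0.0006
top 689 [[ 441. -221.  130.]
 [ 454. -161.  136.]
 [ 469.  -79.  190.]]
z slope along y [6.53754863e-03 1.35996952e+02] [131.89735854 135.25707767 138.37568517]
(array([ 454.7, -157.2,  166.3,   33. ]), 1.6392, 689)
blank (array([445.1,  -1. , 102.6,  62.3]), 1.5785, 811)
scene 468 [[ 442. -295.  118.]
 [ 460. -168.  134.]
 [ 476.  -84.  189.]]
z slope along y [-1.18332305e-02  1.32002922e+02] [127.73866961 133.79005017 138.48970989]
(array([ 456.9, -129. ,  103. ,   36.9]), 1.6261, 258)
blank (array([444. ,  -3.6, 102.9,  62.3]), 1.554, 358)
```

View pics/top4.png

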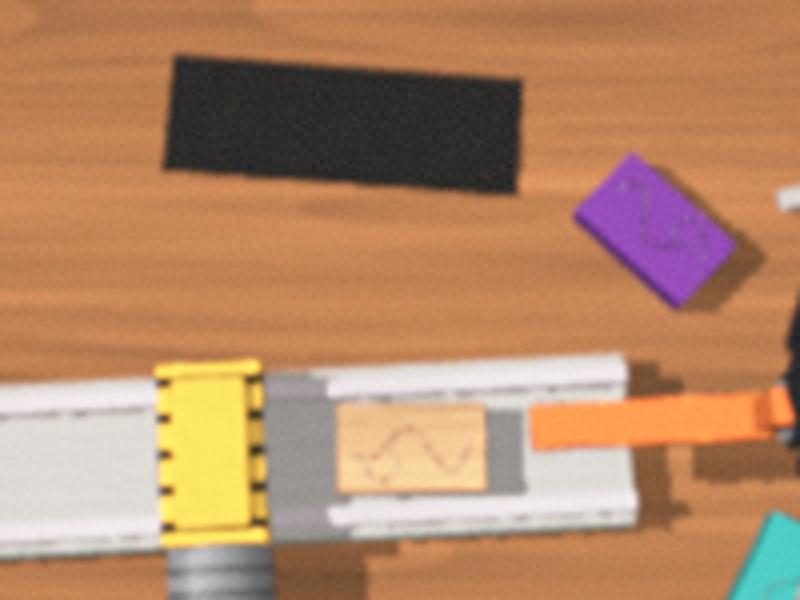

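View pics/scene4.png

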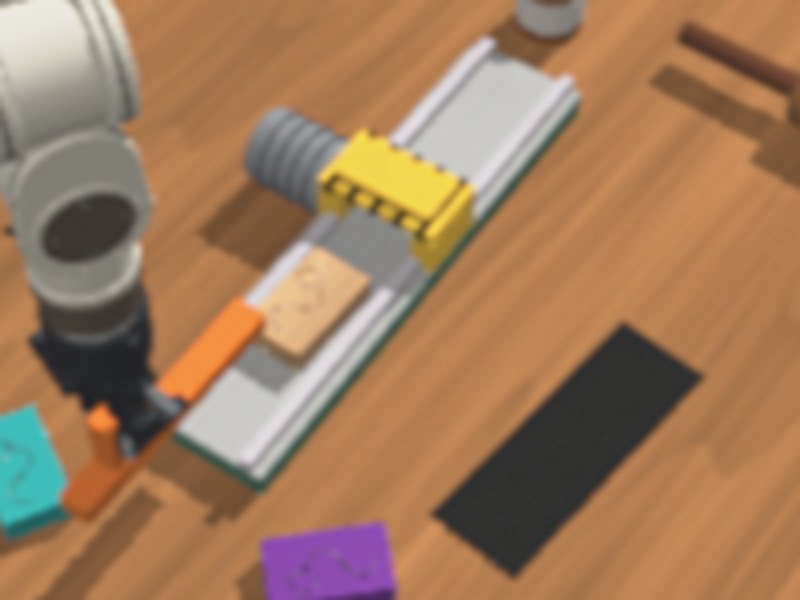

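In the top view the stick lines up with the bed and its tip is at crop (530,428), behind the blank at (412,448). The mat is now fully visible, so I'll check turquoise clearance and the mat pose.

```bash
python3 - <<'E'
from h import *
for n in("top","scene"):
    c=dict(np.load(n+"4.npz"));M=masks(c);W=M["W"];h=M["h"]
    m=(h[...,0]>80)&(h[...,0]<100)&(h[...,1]>100)&(W[...,2]>0)&(W[...,2]<45)
    P=W[m];print(n,"turq",P[:,0].min().round(),P[:,0].max().round(),P[:,1].min().round(),P[:,1].max().round(), P[P[:,0].argmax()].round())
    print("mat",mrect(c,(W[...,2]<14)&(W[...,0]>600)&(W[...,0]<780)&(abs(W[...,1]-50)<180)&M["black"],3))
E
```

```text
top turq 302.0 400.0 -280.0 -208.0 [ 400. -248.   25.]
mat (array([685.4,  47.9, 257. ,  86.4]), 1.4984, 2340)
scene turq 294.0 400.0 -307.0 -215.0 [ 400. -266.   11.]
mat (array([688.4,  43.7, 257.5,  85.8]), 1.4983, 1575)
```

Emit:
send_rows(
  deltas=[
    [1, 0, 0.2, 0, 0],
    [1, 0, 0.2, 0, 0],
    [1, 0, 0.1, 0, 0],
    [1, 0, 0.05, 0, 0],
    [1, 0, 0, 0, 0],
  ],
)

```text
t: 5.98
tcp_pos: [458.6, -235.5, 81.3]
tcp_rot: [-1.568, -0.042, 0.047]
wrist_force: [-0.5, -0.1, -0.5]
gripper_width: 0.252
```

```bash
python3 - <<'E'
from h import *; from cell import bot,camera
s=bot.get_state();print(s["gripper_width"],s["wrist_force"]);go(s,[459,-230,82.5],.0572)
for n in("top","scene"):
    c=camera(n);M=masks(c);W=M["W"];z=W[...,2]
    m=M["orange"]&(z>43)&(z<62)&(W[...,1]<-40)&(W[...,1]>-180)
    P=W[m];print(n,len(P),np.percentile(P,[2,50,98],axis=0).round(0))
    x0,y0=(200,120) if n=="top" else (180,140)
    cv2.imwrite(f"pics/{n}5.png",cv2.resize(c["img"][y0:y0+150,x0:x0+200,::-1],None,fx=4,fy=4,interpolation=cv2.INTER_CUBIC))
E
```

```text
0.2520480388545246 [-0.53128267 -0.0645032  -0.49177947]
tcp [ 458.6 -235.5   81.3] jaw ang 0.0564 y axis [-0.003   0.0018 -1.    ] z axis [-0.056  0.998  0.002]
delta tool mm [ 0.7 -1.2  5.4] frac [ 0.0048 -0.0081  0.0363] roll world ccw rad 0.0008 frac about tool y(down) -0.0002
top 367 [[ 438. -179.   46.]
 [ 452. -130.   51.]
 [ 466.  -76.   55.]]
scene 230 [[ 441. -177.   44.]
 [ 456. -131.   51.]
 [ 470.  -80.   56.]]
```

View pics/scene5.png

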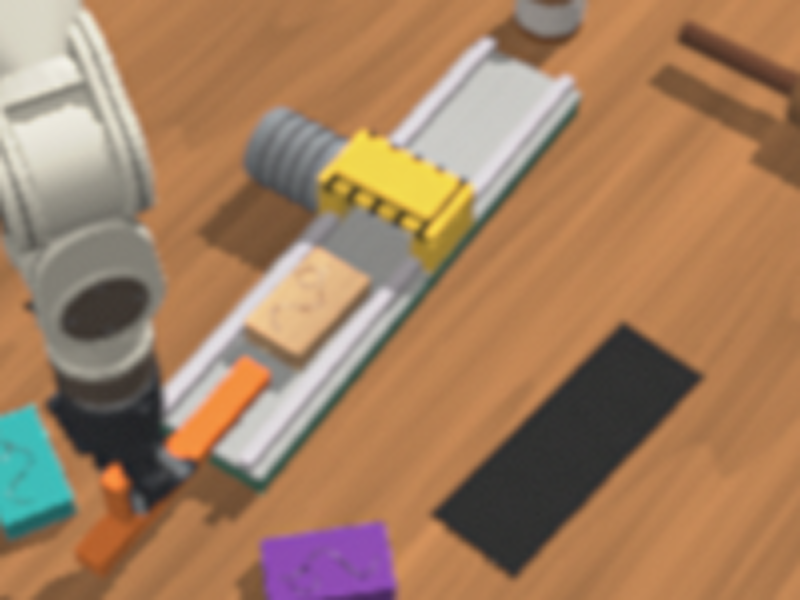

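The tip is low behind the blank, with a few cm of gap. I'll ease up 1 mm and start the slow push.

Emit:
send_rows(
  deltas=[
    [1, 0.005, -0.008, 0.04, 0],
    [1, 0, 0, 0.04, 0],
    [1, 0, 0, 0.04, 0],
    [1, 0, 0, 0.05, 0],
    [1, 0, 0, 0.06, 0],
  ],
)

```text
t: 6.5
tcp_pos: [458.3, -202.0, 84.9]
tcp_rot: [-1.572, -0.044, 0.042]
wrist_force: [-0.1, -1.3, 0.1]
gripper_width: 0.253
```

Emit:
send_rows(
  deltas=[
    [1, 0, 0, 0.06, 0],
    [1, 0, 0, 0.06, 0],
    [1, 0, 0, 0.06, 0],
    [1, 0, 0, 0.06, 0],
    [1, 0, 0, 0.06, 0],
  ],
)

```text
t: 6.92
tcp_pos: [455.2, -156.4, 84.2]
tcp_rot: [-1.57, -0.043, 0.043]
wrist_force: [-0.1, -0.8, -0.7]
gripper_width: 0.249
```

```bash
cat > chk.py <<'E'
import sys;from h import *; from cell import bot,camera
k=sys.argv[1]
s=bot.get_state();print(s["gripper_width"].__round__(3),s["wrist_force"].round(1));y=float(sys.argv[2]);go(s,[446-.0572*y,y,82.3],.0572)
for n in("top","scene"):
    c=camera(n);np.savez(n+k+".npz",**c);M=masks(c);W=M["W"];z=W[...,2]
    print(n,"blank",mrect(c,M["wood"]&(abs(z-58)<8)&(abs(W[...,0]-444)<60)&(abs(W[...,1]-100)<300),58))
    x0,y0=(160,150) if n=="top" else (180,120)
    cv2.imwrite(f"pics/{n}{k}.png",cv2.resize(c["img"][y0:y0+150,x0:x0+200,::-1],None,fx=4,fy=4,interpolation=cv2.INTER_CUBIC))
E
python3 chk.py 6 37
```

```text
0.249 [-0.1 -0.8 -0.7]
tcp [ 455.2 -156.4   84.2] jaw ang 0.0549 y axis [-1.e-04 -0.e+00 -1.e+00] z axis [-0.055  0.998 -0.   ]
delta tool mm [ -0.7   1.9 193.7] frac [-0.0046  0.0127  1.2915] roll world ccw rad 0.0023 frac about tool y(down) -0.0007
top blank (array([439.6,  39.4,  70.4,  62.3]), 1.582, 552)
scene blank (array([440.6,  36.7,  74. ,  60.5]), 1.6486, 241)
```

View pics/top6.png

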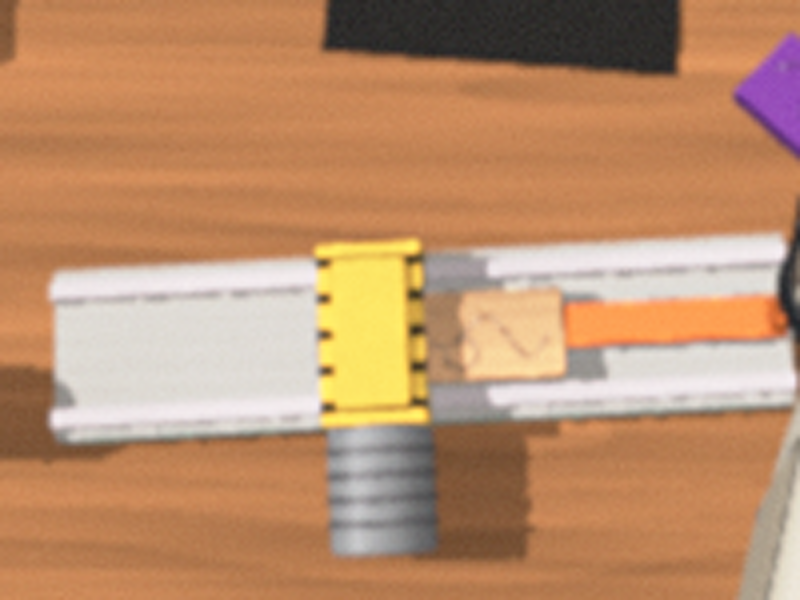

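The tip is on the blank's end face at crop (566,325), and the blank's front has entered the guard squarely. I'll continue.

Emit:
send_rows(
  deltas=[
    [1, 0, 0.008, 0.06, 0],
    [1, 0, 0, 0.06, 0],
    [1, 0, 0, 0.06, 0],
    [1, 0, 0, 0.06, 0],
    [1, 0, 0, 0.06, 0],
  ],
)

```text
t: 7.43
tcp_pos: [452.7, -111.5, 82.9]
tcp_rot: [-1.57, -0.043, 0.043]
wrist_force: [-0.0, -0.3, -1.3]
gripper_width: 0.248
```

Emit:
send_rows(
  deltas=[
    [1, 0, 0, 0.06, 0],
    [1, 0, 0, 0.06, 0],
    [1, 0, 0, 0.06, 0],
    [1, 0, 0, 0.06, 0],
    [1, 0, 0, 0.06, 0],
  ],
)

```text
t: 7.85
tcp_pos: [450.3, -66.6, 83.0]
tcp_rot: [-1.57, -0.043, 0.043]
wrist_force: [-0.7, -0.8, -1.1]
gripper_width: 0.251
```

```bash
python3 chk.py 7 37
```

```text
0.251 [-0.7 -0.8 -1.1]
tcp [450.3 -66.6  83. ] jaw ang 0.0549 y axis [-2.e-04  0.e+00 -1.e+00] z axis [-0.055  0.998  0.   ]
delta tool mm [ -0.7   0.7 103.8] frac [-0.0047  0.0044  0.6917] roll world ccw rad 0.0023 frac about tool y(down) -0.0007
top blank (array([432. , 181.5,  60.2,  24.5]), 0.0285, 185)
scene blank (array([433. , 187. ,  62.8,  16. ]), 0.0662, 31)
```

View pics/top7.png

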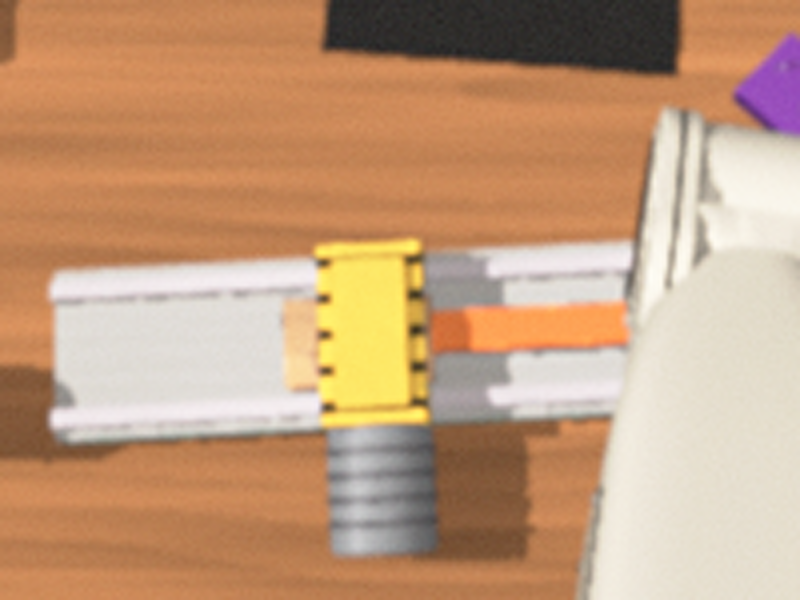

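The blank is emerging on the far side at crop (300,345), straight.

Emit:
send_rows(
  deltas=[
    [1, -0.005, 0, 0.06, 0],
    [1, 0, 0, 0.06, 0],
    [1, 0, 0, 0.06, 0],
    [1, 0, 0, 0.06, 0],
    [1, 0, 0, 0.06, 0],
  ],
)

```text
t: 8.37
tcp_pos: [447.1, -21.7, 83.0]
tcp_rot: [-1.57, -0.043, 0.043]
wrist_force: [-0.3, -0.2, -1.2]
gripper_width: 0.252
```

Emit:
send_rows(
  deltas=[
    [1, 0, 0, 0.06, 0],
    [1, 0, 0, 0.06, 0],
    [1, 0, 0, 0.06, 0],
    [1, 0, 0, 0.06, 0],
    [1, 0, 0, 0.05, 0],
  ],
)

```text
t: 8.78
tcp_pos: [444.7, 21.9, 83.0]
tcp_rot: [-1.57, -0.043, 0.043]
wrist_force: [-0.4, -0.2, -2.2]
gripper_width: 0.246
```

Emit:
send_rows(
  deltas=[
    [1, 0, 0, 0.04, 0],
    [1, 0, 0, 0.03, 0],
    [1, 0, 0, 0.02, 0],
    [1, 0, 0, 0, 0],
    [1, 0, 0, 0, 0],
  ],
)

```text
t: 9.2
tcp_pos: [444.1, 34.4, 83.0]
tcp_rot: [-1.57, -0.043, 0.043]
wrist_force: [-0.5, -0.7, -1.5]
gripper_width: 0.25
```

```bash
python3 chk.py 8 37
```

```text
0.25 [-0.5 -0.7 -1.5]
tcp [444.1  34.4  83. ] jaw ang 0.0549 y axis [ 0.e+00  2.e-04 -1.e+00] z axis [-0.055  0.998  0.   ]
delta tool mm [-0.1  0.7  2.6] frac [-0.0006  0.0047  0.0172] roll world ccw rad 0.0023 frac about tool y(down) -0.0007
top blank (array([427.7, 244. , 100.3,  62. ]), 1.6139, 793)
scene blank (array([428.8, 243.1, 105.1,  60.5]), 1.6205, 301)
```

View pics/top8.png

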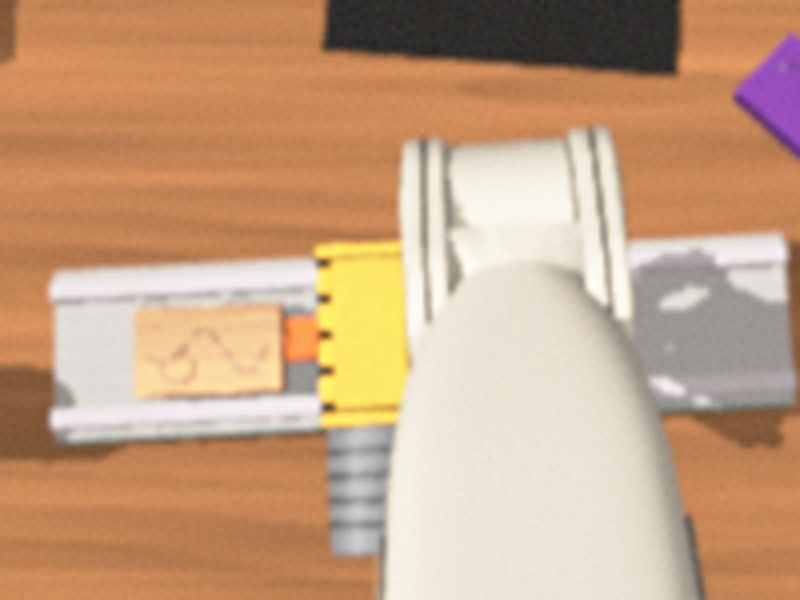

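View pics/scene8.png

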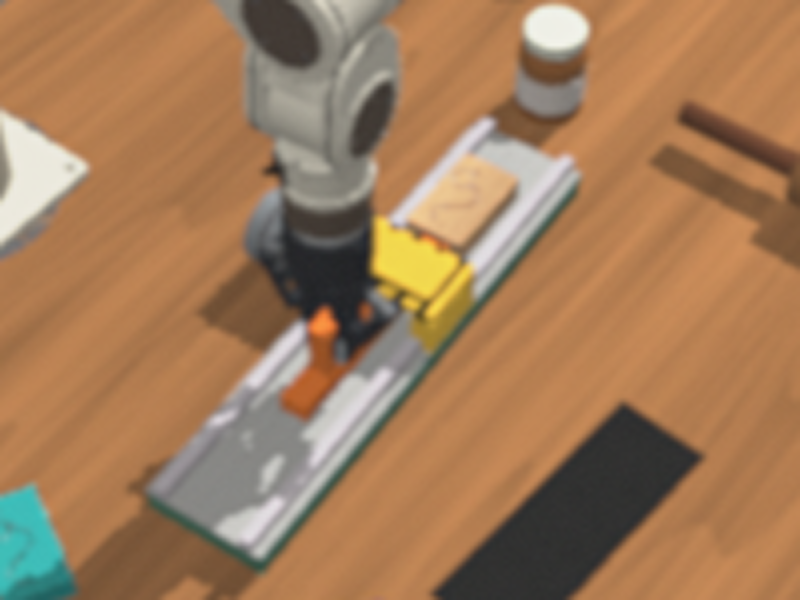

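The blank is wholly out: its trailing edge is about 27 mm past the guard, and about 63 mm of bed is left ahead of it. I'll draw the stick straight back.

Emit:
send_rows(
  deltas=[
    [1, 0, 0, -0.04, 0],
    [1, 0, 0, -0.1, 0],
    [1, 0, 0, -0.12, 0],
    [1, 0, 0, -0.12, 0],
    [1, 0, 0, -0.12, 0],
  ],
)

```text
t: 9.72
tcp_pos: [448.2, -41.9, 83.1]
tcp_rot: [-1.571, -0.043, 0.043]
wrist_force: [-0.1, -0.5, -0.9]
gripper_width: 0.254
```

Emit:
send_rows(
  deltas=[
    [1, 0, 0, -0.12, 0],
    [1, 0, 0, -0.12, 0],
    [1, 0, 0, -0.12, 0],
    [1, 0, 0, -0.12, 0],
    [1, 0, 0, -0.06, 0],
  ],
)

```text
t: 10.13
tcp_pos: [452.7, -123.9, 83.1]
tcp_rot: [-1.571, -0.041, 0.041]
wrist_force: [0.1, -0.0, -0.8]
gripper_width: 0.251
```

Emit:
send_rows(
  deltas=[
    [1, 0, -0.1, -0.02, 0],
    [1, 0, -0.15, 0, 0],
    [1, 0, -0.2, 0, 0],
    [1, 0, -0.15, 0, 0],
    [1, 0, 0, 0, 0],
  ],
)

```text
t: 10.55
tcp_pos: [455.7, -125.5, 177.7]
tcp_rot: [-1.573, -0.049, 0.036]
wrist_force: [0.8, -0.4, -0.3]
gripper_width: 0.247
```

```bash
python3 - <<'E'
from h import *; from cell import bot
go(bot.get_state(),[683,-4,168],-.073)
E
```

```text
tcp [ 455.7 -125.5  177.7] jaw ang 0.0543 y axis [ 0.0088 -0.0022 -1.    ] z axis [-0.054  0.999 -0.003]
delta tool mm [233.5  11.5 109.1] frac [1.5564 0.0765 0.727 ] roll world ccw rad -0.1273 frac about tool y(down) 0.0405
```

Emit:
send_rows(
  deltas=[
    [1, 0, 0, 0, 0.02],
    [1, 0, 0, 0, 0.02],
    [1, 0.18, 0, 0.11, 0],
    [1, 0.18, 0, 0.11, 0],
    [1, 0.18, 0, 0.11, 0],
  ],
)

```text
t: 10.97
tcp_pos: [537.3, -80.6, 172.2]
tcp_rot: [-1.57, 0.058, -0.056]
wrist_force: [-0.2, -0.5, -0.5]
gripper_width: 0.253
```

Emit:
send_rows(
  deltas=[
    [1, 0.18, 0, 0.12, 0],
    [1, 0.18, 0, 0.12, 0],
    [1, 0.18, 0, 0.12, 0],
    [1, 0.18, 0, 0.12, 0],
    [1, 0.18, 0, 0.11, 0],
  ],
)

```text
t: 11.38
tcp_pos: [678.6, -1.1, 171.4]
tcp_rot: [-1.57, 0.057, -0.054]
wrist_force: [0.5, -0.7, -1.4]
gripper_width: 0.247
```

Emit:
send_rows(
  deltas=[
    [1, 0, 0.15, 0, 0],
    [1, 0, 0.15, 0, 0],
    [1, 0, 0.15, 0, 0],
    [1, 0, 0, 0, 0],
    [1, 0, 0, 0, 0],
  ],
)

```text
t: 11.8
tcp_pos: [676.0, -2.2, 102.6]
tcp_rot: [-1.57, 0.061, -0.051]
wrist_force: [0.0, -0.3, -0.7]
gripper_width: 0.253
```

```bash
python3 - <<'E'
from h import *; from cell import bot,camera
s=bot.get_state();print(s["gripper_width"],s["wrist_force"]);go(s,[683,-4,54],-.073)
for n in("top","scene"):
    c=camera(n);M=masks(c);W=M["W"]
    m=M["orange"]&(W[...,2]>60)&(W[...,0]>600)&(W[...,1]>20);b=W[m];print(len(b),np.percentile(b,[2,50,98],axis=0).round(0))
    x0,y0=(200,90) if n=="top" else (230,160)
    cv2.imwrite(f"pics/{n}9.png",cv2.resize(c["img"][y0:y0+150,x0:x0+200,::-1],None,fx=4,fy=4,interpolation=cv2.INTER_CUBIC))
E
```

```text
0.253469968896415 [ 0.02391069 -0.31555405 -0.70863268]
tcp [676.   -2.2 102.6] jaw ang -0.0709 y axis [-6.2e-03  1.0e-04 -1.0e+00] z axis [ 0.071  0.997 -0.   ]
delta tool mm [ 7.4 48.6 -1.3] frac [ 0.0494  0.3239 -0.0088] roll world ccw rad -0.0021 frac about tool y(down) 0.0007
335 [[670.  73.  63.]
 [683. 114.  72.]
 [699. 157.  76.]]
201 [[674.  49.  65.]
 [689. 114.  72.]
 [703. 157.  78.]]
```

View pics/scene9.png

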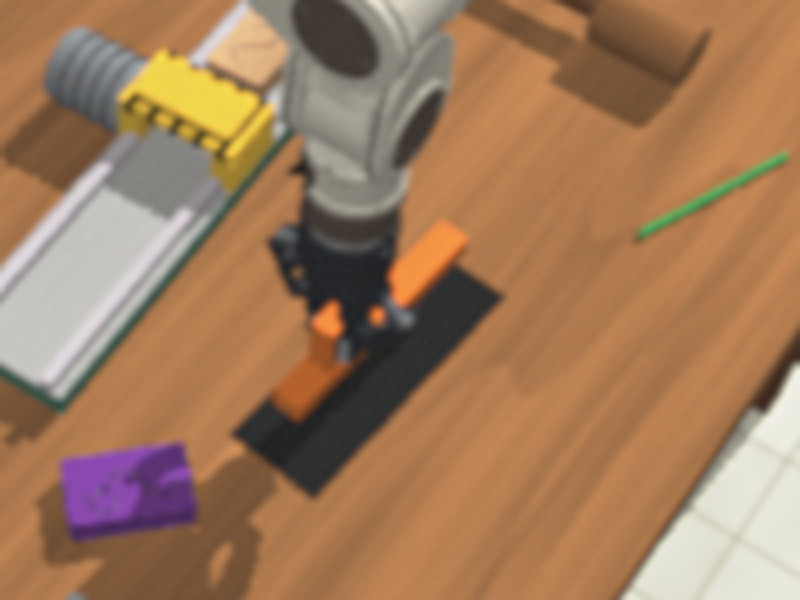

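View pics/top9.png

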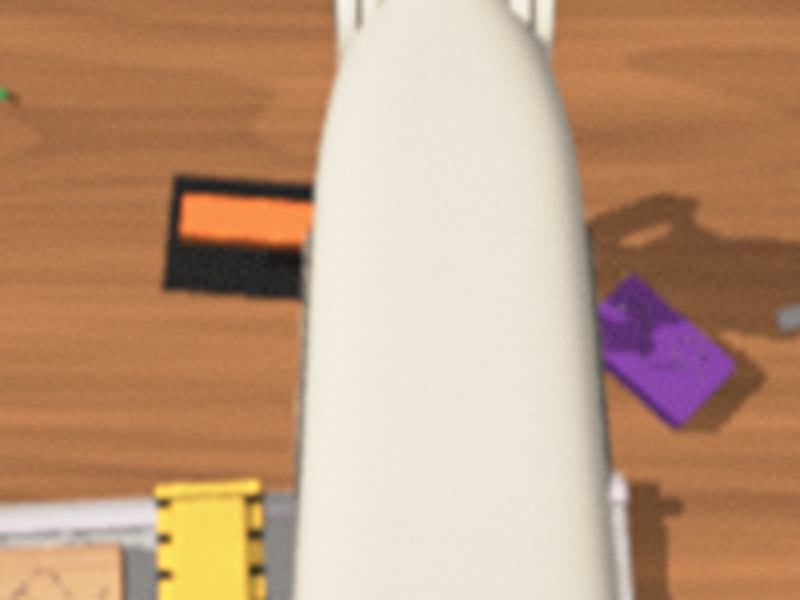

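The stick hangs level over the mat, aligned with it. I'll lower it, correcting x by 7 mm.

Emit:
send_rows(
  deltas=[
    [1, 0.04, 0.15, 0, 0],
    [1, 0, 0.12, 0, 0],
    [1, 0, 0, 0, 0],
    [1, 0, 0, 0, 0],
  ],
)

```text
t: 12.23
tcp_pos: [683.9, -2.7, 65.7]
tcp_rot: [-1.57, 0.056, -0.056]
wrist_force: [-0.9, 0.8, -0.1]
gripper_width: 0.248
```

```bash
python3 - <<'E'
from h import *; from cell import bot,camera
s=bot.get_state();print(s["gripper_width"],s["wrist_force"]);go(s,[683,-4,53.5],-.073)
E
```

```text
0.24790540338585504 [-0.90356947  0.80915084 -0.11683372]
tcp [683.9  -2.7  65.7] jaw ang -0.0712 y axis [-3.e-04  1.e-04 -1.e+00] z axis [0.071 0.997 0.   ]
delta tool mm [-0.8 12.2 -1.3] frac [-0.0051  0.0815 -0.0089] roll world ccw rad -0.0018 frac about tool y(down) 0.0006
```

Emit:
send_rows(
  deltas=[
    [1, 0, 0.05, 0, 0],
    [1, 0, 0.02, 0, 0],
    [1, 0, 0.01, 0, 0],
    [1, 0, 0, 0, 0],
    [1, 0, 0, 0, 0],
  ],
)

```text
t: 12.65
tcp_pos: [684.2, -2.5, 53.5]
tcp_rot: [-1.57, 0.055, -0.056]
wrist_force: [-0.1, 0.1, -1.0]
gripper_width: 0.251
```

```bash
python3 - <<'E'
from h import *; from cell import bot,camera
s=bot.get_state();print(s["gripper_width"],s["wrist_force"]);go(s,[683,-4,53.2],-.073)
E
```

```text
0.25103185351494284 [-0.0958584   0.08734005 -0.96621755]
tcp [684.2  -2.5  53.5] jaw ang -0.0708 y axis [ 6.e-04  0.e+00 -1.e+00] z axis [0.071 0.997 0.   ]
delta tool mm [-1.1  0.3 -1.6] frac [-0.0073  0.0019 -0.0104] roll world ccw rad -0.0022 frac about tool y(down) 0.0007
```

Emit:
send_rows(
  deltas=[
    [1, 0, 0.004, 0, 0],
    [1, 0, 0, 0, 0],
    [-1, 0, 0, 0, 0],
    [-1, 0, 0, 0, 0],
    [-1, 0, 0, 0, 0],
  ],
)

```text
t: 13.07
tcp_pos: [684.2, -2.5, 52.5]
tcp_rot: [-1.57, 0.055, -0.056]
wrist_force: [-0.7, -0.7, -1.1]
gripper_width: 0.667
```

Emit:
send_rows(
  deltas=[
    [-1, 0, 0, 0, 0],
    [-1, 0, 0, 0, 0],
    [-1, 0, 0, 0, 0],
    [-1, 0, 0, 0, 0],
    [-1, 0, 0, 0, 0],
  ],
)

```text
t: 13.48
tcp_pos: [684.0, -2.6, 52.4]
tcp_rot: [-1.57, 0.056, -0.056]
wrist_force: [-0.5, 0.9, -1.2]
gripper_width: 0.999
```

Emit:
send_rows(
  deltas=[
    [-1, 0, -0.05, 0, 0],
    [-1, 0, -0.15, 0, 0],
    [-1, 0, -0.2, 0, 0],
    [-1, 0, -0.2, 0, 0],
    [-1, 0, -0.2, 0, 0],
  ],
)

```text
t: 13.9
tcp_pos: [683.7, -2.6, 174.1]
tcp_rot: [-1.57, 0.056, -0.056]
wrist_force: [0.8, -0.8, 0.1]
gripper_width: 0.996
```

Emit:
send_rows(
  deltas=[
    [-1, -0.1, -0.1, -0.2, 0],
    [-1, -0.1, 0, -0.25, 0],
    [-1, -0.1, 0, -0.25, 0],
    [-1, -0.1, 0, -0.25, 0],
    [-1, -0.1, 0, -0.25, 0],
  ],
)

```text
t: 14.32
tcp_pos: [595.6, -178.1, 188.5]
tcp_rot: [-1.571, 0.054, -0.056]
wrist_force: [1.2, -1.3, 0.9]
gripper_width: 0.996
```

Emit:
send_rows(
  deltas=[
    [-1, -0.1, 0, -0.25, 0],
    [-1, -0.1, 0, -0.25, 0],
    [-1, -0.1, 0, -0.25, 0],
    [-1, 0, 0, 0, 0],
    [-1, 0, 0, 0, 0],
  ],
)

```text
t: 14.73
tcp_pos: [542.4, -288.2, 188.2]
tcp_rot: [-1.57, 0.059, -0.06]
wrist_force: [0.5, 1.0, 1.3]
gripper_width: 1.0
```

```bash
python3 - <<'E'
from h import *; from cell import bot,camera
print(bot.get_state()["joint_vel"].round(3))
for n in("top","scene"):
    c=camera(n);M=masks(c);W=M["W"];z=W[...,2]
    cv2.imwrite(f"pics/{n}10.png",c["img"][:,:,::-1])
    near=(W[...,0]>600)&(W[...,0]<780)&(abs(W[...,1]-50)<180)
    print(n,"blank",mrect(c,M["wood"]&(abs(z-58)<8)&(abs(W[...,0]-440)<60)&(abs(W[...,1]-200)<150),58))
    print("bar",mrect(c,M["orange"]&near&(z>14)&(z<32),23),"handle",mrect(c,M["orange"]&near&(z>68)&(z<85),77))
    print("mat",mrect(c,near&(z<12)&M["black"]|near&M["orange"],3))
    d=np.abs(c["img"].astype(int)-np.load(n+"0.npz")["img"]).max(-1); cv2.imwrite(f"pics/{n}diff.png",(np.clip(d*3,0,255)).astype(np.uint8))
E
```

```text
[ 0.062  0.003  0.001 -0.002  0.016  0.006]
top blank (array([427.6, 245. ,  98.2,  61.9]), 1.6139, 778)
bar (array([686.8,  48.6, 222.3,  33.9]), 1.4979, 646) handle (array([ 6.833e+02, -6.000e-01,  4.410e+01,  2.570e+01]), 1.5727, 129)
mat (array([685.5,  47.9, 257. ,  86.1]), 1.4984, 2033)
scene blank (array([429. , 243.2, 105. ,  60.8]), 1.6295, 301)
bar (array([690. ,  44.4, 227.6,  34.9]), 1.4926, 406) handle (array([687.4,  -5.8,  51.4,  28.3]), 1.4969, 92)
mat (array([688.4,  44.1, 258.3,  85.8]), 1.4983, 1351)
```

View pics/top10.png

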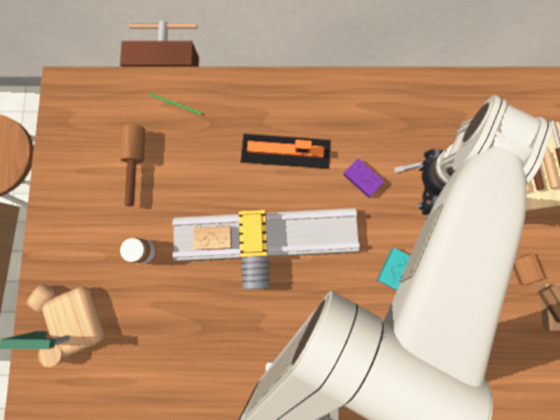

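View pics/scene10.png

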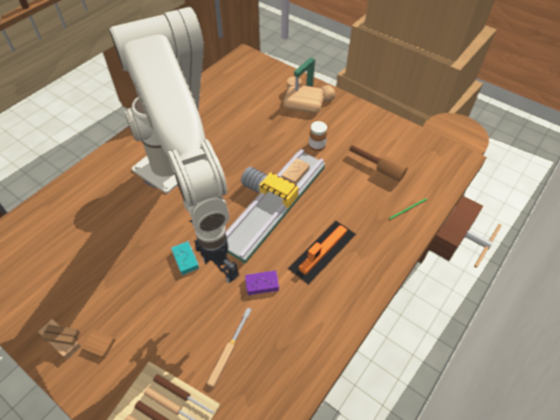

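View pics/topdiff.png

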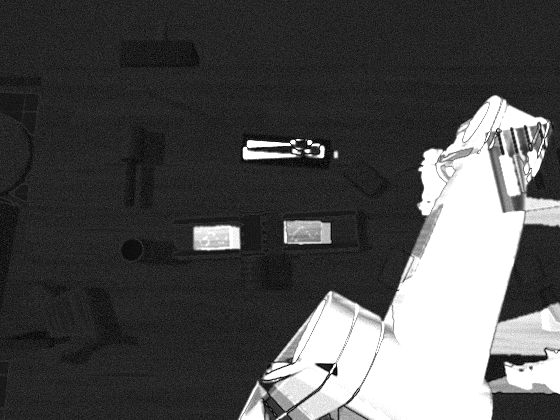

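Everything is in place: the stick lies flat on the mat at (287,148) px in the top view, and the blank is on the outfeed at (212,237). The mallet, jar and gouge haven't moved. I'm handing the job in.

Emit:
send_rows(
  deltas=[
    [-1, 0, 0, 0, 0],
    [-1, 0, 0, 0, 0],
  ],
)

```text
t: 15.0
tcp_pos: [544.4, -284.3, 187.5]
tcp_rot: [-1.57, 0.054, -0.054]
wrist_force: [-0.5, -0.1, 0.3]
gripper_width: 0.999
```

```bash
python3 -c "
from cell import ticket
print(ticket.finish_job())"
```

```text
the job is handed in; nothing more can be done
None
```

The job is done and handed in at about 15 s. I gripped the push stick by its handle and pushed the blank along the bed and under the guard. Then I drew the stick straight back out, laid it on the mat and moved the gripper clear.

- **Blank:** it is wholly out on the far side, its trailing edge about 27 mm past the guard and about 63 mm of bed left ahead of it. Only the stick's tip touched it.
- **Stick:** it lies flat with the handle up. It is centred on the mat within about 2 mm and parallel to it within 0.01 rad.
- **Other things:** the before/after top picture shows no change at the mallet or the glue jar. The arm hid part of the gouge in that picture; the scene view shows it where it was.
- **Forces:** wrist readings stayed within about 2–3 N throughout.
- **Disagreements:** the two cameras differed by about 2–5 mm in places, such as the blank, bar and mat positions. The top view's fit of the handle's angle was also off by 0.07 rad from the bar's, on a patch of only 129 pixels. All of this is well inside the margins left.

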